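Stow the boot spikes and latch the guard

ROBOT

A 6-joint arm with a two-finger parallel gripper is mounted at the origin on the work surface. World frame = base frame: x ahead of the robot, y to its left, z up, the work surface at z = 0. Lengths are in mm, angles in rad, forces in N, time in s.
With the tool pointing down it reaches from about 275 to 1000 mm from the base axis. Payload 8.4 kg.
Tool frame: the origin (TCP) lies on the centre line of the jaws, within the pads' length; the fingertips stand 22 mm ahead of it and the grasp point (between the pads) lies 3 mm ahead of it; z points along the fingers, y is the direction in which the jaws open and shut (so a half turn about z gives the same grasp; the last joint's range is limited). The gripper opens to 85 mm and grips with 20 to 120 N. Pads are 22 mm wide; open, the fingers measure 114 mm over their backs; the gripper's body (76 mm by 85 mm) begins 54 mm behind the grasp point. The pads swing forward as they close: fully open they stand 13 mm farther back than shut.
Start: joints at [-1.302, 0.353, 1.633, -0, 1.155, -0.002], TCP at [167.187, -602.226, 253.281] pointing down, gripper open.
Joint ranges: [-2.63, 2.63], [-0.92, 2.1], [0.06, 2.66], [-1.3, 4.44], [0, 2.69], [-3.02, 3.02]. Speed limits (rad/s): [2.22, 2.22, 2.79, 3.14, 3.14, 3.14].

INTERFACE

Orientations are given as [roll, pitch, yaw] about the fixed x, y, z axes, in that order (R = Rz(yaw) Ry(pitch) Rx(roll)).
In Python, from rig import r gives the robot as it stands.
- The arm moves only by the tool carry_out, never from a script. Its argument "rows" is text: rows parted by semicolons, each of 5 numbers parted by spaces: the opening, from 0 (shut) to 1 (fully open), then the shift along the tool's x, y, z in units of 30 mm (1.0 is 30 mm), then the turn about the tool's z in units of 8 degrees (1.0 is 8 degrees). A call has 1 to 12 rows; each row shifts and turns the commanded pose from where the row before left it, along the tool's axes as they then stand; what a row does not reach is not made up. A row lasts 1/8 s, in which the tool goes at most 62.5 mm and 10.7 degrees, less where a joint would pass 70% of its speed; a pose out of reach is approached as far as the arm can. A call is refused whole if a number of a shift passes 1 or a number of a turn 1, either way. A call with a gripper value outside its range is refused whole. The fingers move at their own pace and stop on an object; "newtons" is the grip in N (left out, the last holds). Time passes only in rows, so rows that do not move let the fingers close. It gives the time, the measured TCP pose, the force and the opening at its end, in the units of the state.
- r.sense(): the state, without advancing time (a new reading comes with each control period).
- r.grab_frame(name): name is "scene" or "side" or "wrist"; returns the picture (400x640x3 uint8, blue, green, red); there is no depth.
- r.get_calibration(name): a dict with "intrinsics" (3x3 intrinsics, pixels), "k1" (the pictures are not rectified: a ray, as slopes to the right and down, at radius r is drawn at 1 + k1 r^2 times it, then the intrinsics apply), "position" and "rotation" of the camera in the world. Camera axes: x right, y up, looking along -z (the intrinsics and any distortion apply to the point x, -y, -z); pixel columns grow to the right and rows downward; lengths in mm; the calibration is good to about 2 mm. A picture is of the moment at which its call begins: read the wrist's pose just before it. get_calibration takes no time and is no camera call; for the wrist camera it gives the pose at the moment of the call.
- r.sign_off(): hands the job in, once; it reports no verdict.
The state is a dict: "clock": time; "qpos": joint angles; "qvel": joint speeds; "joint_efforts": joint torques, N m; "eef_pos": TCP position; "tcp_rot": TCP orientation; "contact_force": force on the tool from outside, world axes, zero at the start; "wrist_torque": the same for the moment, N m; "opening": opening from 0.0 (shut) to 1.0 (fully open).
Only numpy, scipy, OpenCV 4.12 (cv2) and the standard library are available. Lean on these libraries where they do the work, as an engineer would, in place of code of your own. Each camera call takes 0.05 s, during which the arm holds its last target.

TASK

Put the steel boot spike set into the open compartment of the white bin, then slide the bin's guard shut over it until the latch clicks and holds the guard by itself against its rubber buffer. Push gently: do not go on forcing the guard into the buffer after the click. Leave the door wedge, the paperweight and the headlamp where they are.

Things in the scene. Friction and masses are not known exactly. Their poses are not given: they have to be found in the camera images.
- spikes_mid (a point): centre of the boot spike set: a stainless steel channel 84 mm long (own x), 30 mm wide (own y), 25 mm high, with two side flanges rising to 12.5 mm above this point and six 9 mm cone spikes below, on which it stands (point 12.5 mm above its support); about 0.16 kg. Grip it across the 30 mm
- bin: white plastic bin fixed to the bench, 130 mm (own x) by 300 mm (own y), walls 58 mm high with guard rails on the long sides (146 mm wide over them, 71 mm high); origin at the centre of its underside. The +y half is decked over; the -y half is the open compartment, 120 mm in x, y = -145 to -3 mm. Guard slides along own y. A steel keeper block with the latch stands beyond the -y end
- bin_drop (a point): point on the compartment floor under the middle of the free opening, 74 mm from the bin's origin towards its -y end, 6 mm above the bench; the spike set fits with its long side along the bin's y. The keeper's arms and pawl, 60 mm wide, reach over the -y end wall to 49 mm or more from this point, 74 to 100 mm above the bench
- guard (a joint): travel of the grey sliding guard along the bin's +y (m): 0.145 to 0.157 at the start (open), smaller as it is pushed towards the bin's -y end; about 2 N of friction. A plate 118 x 180 mm, top 63 mm above the bench. The latch catches somewhere between -0.005 and 0.025, since the keeper is screwed on through a slot: its place is not measured and must be felt
- guard_rib (a point): middle of the push rib on the guard: an upright bar 60 mm (bin x) by 14 mm (bin y), from 62 to 92 mm above the bench; this point is 78 mm above the bench. It moves with the guard and has the bin's axes. Push on its +y face towards the bin's -y, or pinch it across the 14 mm
- pawl (a joint): lift of the spring latch pawl on the keeper (m): 0 down, up to about 0.0075 as the guard's tooth passes under it (this takes some 5 to 10 N), then it snaps down behind the tooth and the guard is held
- buffer (a joint): compression of the keeper's rubber buffer (m), 0 when free; 3.5 N per mm. The guard's front edge runs into it; the pawl catches at about 3.5 mm (a push of about 12 to 14 N with friction) and then keeps it at about 3.5 mm. A push of 16 to 19 N is enough; above 6 mm (a push of about 23 N) the buffer is crushed
- wedge_mid (a point): red silicone door wedge, 110 x 40 x 30 mm, bystander; point on its underside
- paperweight_mid (a point): round glass marble paperweight, 68 mm across and 56 mm high, bystander; point on its underside
- headlamp_mid (a point): blue plastic headlamp, 36 x 62 x 40 mm with a small toggle on top, bystander; point on its underside
There are look-alikes about, which are no part of the job. There is more than one size of the part that bears spikes_mid; the job needs the largest.

How it is judged:
By the outcome, as a careful person would: the job done as asked, in the order asked, and still so for the second after the job is handed in, with the robot touching nothing.
It also fails if it takes over 64 s, if anything falls off the work surface, if the arm or the gripper's body presses on something with over 40 N, if the wrist force passes 120 N, or if a joint passes its speed limit or range.

## Working session

There is one attempt and no reset: what is moved stays moved. The work goes in short steps, Python scripts to look and compute and a tool call to move; the robot and the scene stay as the last step left them, time stands still between calls to the robot, and variables do not carry over. Pictures are saved under pics/ and viewed, and the job is handed in when it is done.

Besides the shell and the picture viewer there is one more tool, called as a command line: name --argument value ..., lists and objects as JSON in quotes. carry_out: Moves the arm, as the interface text tells. Its arguments: {"type":"object","properties":{"rows":{"type":"string"},"newtons":{"type":"number"}},"required":["rows"]}

```bash
ls; mkdir -p pics
python3 - <<'E'
from rig import r
import cv2
s=r.sense();print(s)
for n in ["scene","side","wrist"]:
    c=r.get_calibration(n);print(n,c)
    cv2.imwrite(f"pics/{n}0.png",r.grab_frame(n))
E
```

```text
pics
{'clock': 0.0, 'qpos': array([-1.30239503e+00,  3.53649894e-01,  1.63414637e+00,  1.27308741e-06,
        1.15520115e+00, -2.39011132e-03]), 'qvel': array([-0.00017908,  0.00097541,  0.00040735,  0.00045584,  0.00247682,
       -0.00022019]), 'joint_efforts': array([ 1.07389205e-03, -6.05252910e+01, -3.42060721e+01, -1.54683603e-04,
        9.35397518e-03,  4.59419323e-05]), 'eef_pos': array([ 167.06996722, -601.78607386,  252.55533807]), 'tcp_rot': array([-3.14018791e+00, -4.52150654e-06,  2.70790887e-01]), 'contact_force': array([-0.18883055, -0.48704164, -0.490199  ]), 'wrist_torque': array([-0.02762564, -0.0726804 , -0.00266505]), 'opening': 1.0013310431466071}
scene {'intrinsics': array([[377.48241572,   0.        , 316.52088253],
       [  0.        , 377.48241572, 197.94991062],
       [  0.        ,   0.        ,   1.        ]]), 'k1': -0.030838952012450887, 'position': array([829.88404504, 565.60470178, 680.09383706]), 'rotation': array([ 0.76145931, -0.00966095,  2.71749777])}
side {'intrinsics': array([[394.34574888,   0.        , 317.04869508],
       [  0.        , 394.34574888, 195.36170494],
       [  0.        ,   0.        ,   1.        ]]), 'k1': -0.09899121206461796, 'position': array([220.22584673, 478.28926814, 750.2188256 ]), 'rotation': array([ 0.67881167,  0.01762431, -2.47699749])}
wrist {'intrinsics': array([[305.40552114,   0.        , 318.60790466],
       [  0.        , 305.40552114, 199.70082388],
       [  0.        ,   0.        ,   1.        ]]), 'k1': -0.04955679531599078, 'position': array([ 232.55317977, -584.28199158,  372.63702266]), 'rotation': array([-2.71470575e-01,  8.60188332e-04, -1.30017548e+00])}
```

View pics/scene0.png

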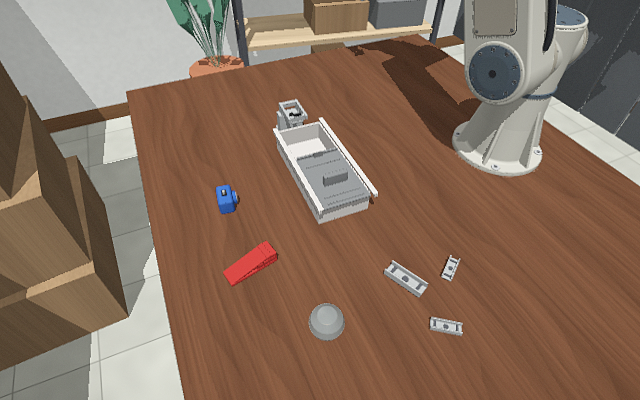

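View pics/side0.png

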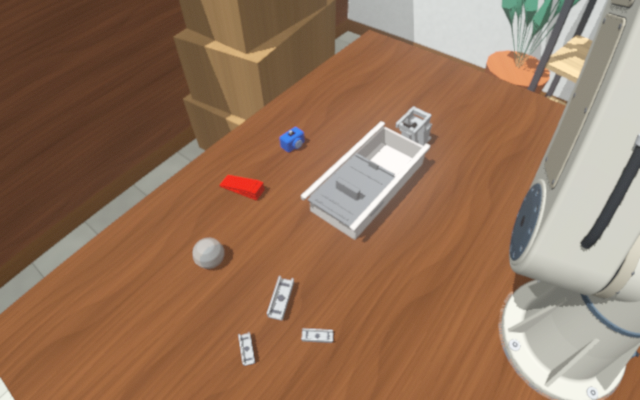

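View pics/wrist0.png

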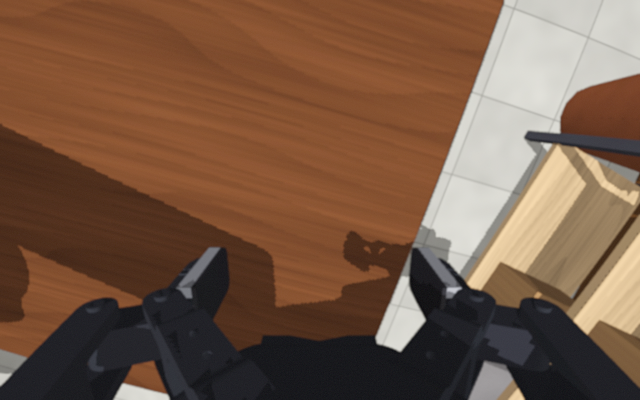

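The scene view shows three steel channels: the long one at (406,278) and smaller ones at (451,268) and (446,326). In the side view they are at (281,298), (318,335) and (247,349). The bin is at (325,170) with its keeper at (291,113), which is the -y end. The wedge is at (250,263), the headlamp at (226,199) and the glass at (326,321).

Candidates for the spike set are those three channels. I'll measure their lengths and check with a close crop.

```bash
cat > h.py <<'E'
import numpy as np, cv2
from scipy.spatial.transform import Rotation as R
def parts(c):
    K=np.array(c["intrinsics"]); return K,c["k1"],np.array(c["position"]),R.from_euler("xyz",c["rotation"]).as_matrix()
def ray(c,u,v):
    K,k,p,M=parts(c); x=(u-K[0,2])/K[0,0]; y=(v-K[1,2])/K[1,1]; rd=np.hypot(x,y); r=rd
    for _ in range(20): r=rd/(1+k*r*r)
    s=r/rd if rd>0 else 1
    d=M@np.array([x*s,-y*s,-1.0]); return p,d
def onz(c,u,v,z):
    p,d=ray(c,u,v); return p+d*(z-p[2])/d[2]
def proj(c,P):
    K,k,p,M=parts(c); q=M.T@(np.array(P,float)-p); x,y=q[0]/-q[2],-q[1]/-q[2]; f=1+k*(x*x+y*y)
    return np.array([K[0,0]*x*f+K[0,2],K[1,1]*y*f+K[1,2]])
def tri(c1,a,c2,b):
    p,d=ray(c1,*a); q,e=ray(c2,*b); A=np.stack([d,-e],1); t=np.linalg.lstsq(A,q-p,rcond=None)[0]
    X,Y=p+d*t[0],q+e*t[1]; return (X+Y)/2,np.linalg.norm(X-Y)
E
python3 - <<'E'
import cv2,numpy as np
from h import *
from rig import r
for n,b in [("scene",(370,240,110,100)),("side",(220,260,130,110))]:
    im=cv2.imread(f"pics/{n}0.png"); x,y,w,h=b
    cr=im[y:y+h,x:x+w]; cv2.imwrite(f"pics/{n}_cr.png",cv2.resize(cr,None,fx=5,fy=5,interpolation=cv2.INTER_CUBIC))
    hsv=cv2.cvtColor(im,cv2.COLOR_BGR2HSV); m=np.zeros(im.shape[:2],np.uint8)
    m[y:y+h,x:x+w]=((hsv[y:y+h,x:x+w,1]<70)&(hsv[y:y+h,x:x+w,2]>60))*255
    m=cv2.morphologyEx(m,cv2.MORPH_CLOSE,np.ones((3,3)))
    c=r.get_calibration(n)
    for k in cv2.findContours(m,cv2.RETR_EXTERNAL,cv2.CHAIN_APPROX_NONE)[0]:
        if cv2.contourArea(k)<60: continue
        P=np.array([onz(c,u,v,20)[:2] for u,v in k[:,0]],np.float32)
        print(n,k[:,0].mean(0),cv2.minAreaRect(P),cv2.contourArea(k))
for n,b in [("scene",(260,85,130,145)),("side",(295,95,145,145))]:
    im=cv2.imread(f"pics/{n}0.png"); x,y,w,h=b
    cv2.imwrite(f"pics/{n}_bin.png",cv2.resize(im[y:y+h,x:x+w],None,fx=4,fy=4,interpolation=cv2.INTER_CUBIC))
E
```

```text
scene [445.90697674 325.94186047] ((480.8648986816406, 387.57208251953125), (27.80397605895996, 58.590274810791016), 52.38325500488281) 404.0
scene [405.04901961 278.10784314] ((493.623291015625, 270.0375671386719), (41.959503173828125, 87.4940414428711), 24.06645965576172) 703.0
scene [450.58461538 267.29230769] ((392.6361389160156, 287.52593994140625), (66.30060577392578, 22.515247344970703), 34.838539123535156) 242.5
side [245.98780488 348.19512195] ((474.4668273925781, 387.1204833984375), (24.27397346496582, 61.06454849243164), 52.30133056640625) 378.0
side [317.07317073 334.90243902] ((386.8923645019531, 286.0161437988281), (59.792205810546875, 25.797935485839844), 34.54380416870117) 389.0
side [280.10909091 297.32727273] ((492.12115478515625, 270.8715515136719), (35.56304168701172, 91.32325744628906), 24.441131591796875) 682.0
```

View pics/scene_cr.png

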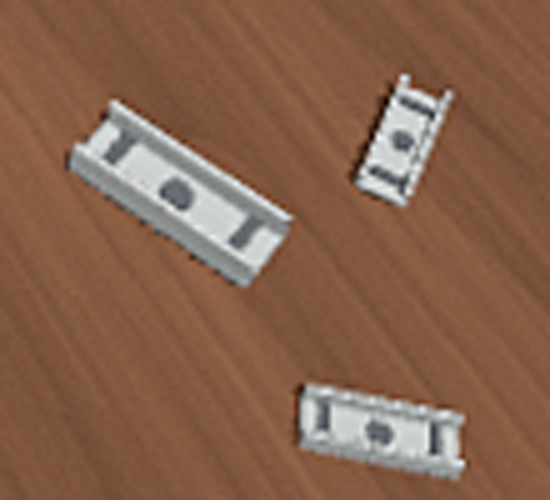

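View pics/scene_bin.png

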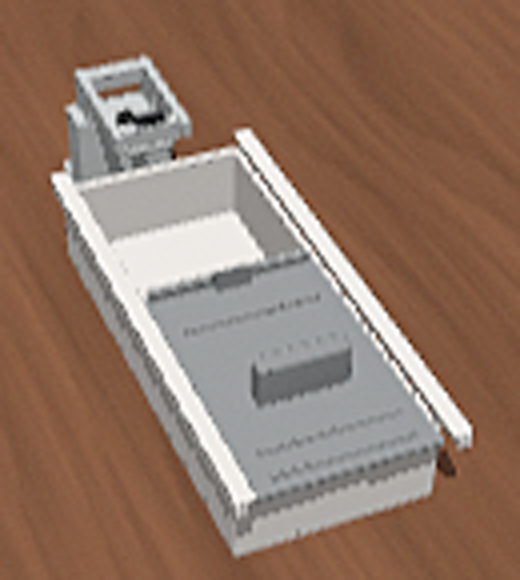

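View pics/side_bin.png

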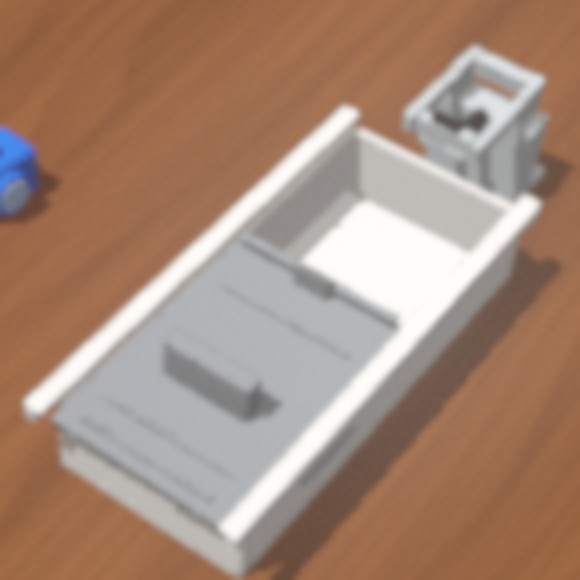

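The crop confirms it: the channel at scene (406,278) measures about 88 mm, the other two about 60 mm. I'm taking the large one. Next I measure the bin from its rails and corners.

Run:
```python
from h import *
from rig import r
cs=r.get_calibration("scene"); cd=r.get_calibration("side")
S=lambda x,y:(260+x/4-.4,85+y/4-.4)
D=lambda x,y:(295+x/4-.4,95+y/4-.4)
pts={"Lfar_out":((53,177),None),}
for nm,c,f,l,z in [("scene L rail far(outer)",cs,S,(53,176),71),("scene L near",cs,S,(236,505),71),("scene R far",cs,S,(252,130),71),("scene R near",cs,S,(471,434),71),
 ("scene guard rib +yface top L",cs,S,(252,372),92),("rib top R",cs,S,(350,346),92),("guard +y L",cs,S,(256,494),63),("guard +y R",cs,S,(440,440),63),("guard -y L",cs,S,(150,296),63),("guard -y R",cs,S,(308,254),63),
 ("bench corner L",cs,S,(238,555),0),("bench corner R",cs,S,(432,492),0),
 ("side Lrail far",cd,D,(345,106),71),("side L near",cd,D,(23,407),71),("side R far",cd,D,(541,205),71),("side R near",cd,D,(238,538),71),
 ("side rib top +yL",cd,D,(164,345),92),("rib top +y R",cd,D,(248,388),92),("bench corner",cd,D,(240,575),0)]:
    print(nm,np.round(onz(c,*f(*l),z),1))
C=lambda x,y:(370+x/5-.4,240+y/5-.4)
for l in [(114,102),(292,217),(72,150),(250,272)]: print("spk",np.round(onz(cs,*C(*l),25),1))
```

```text
scene L rail far(outer) [ 587.1 -244.7   71. ]
scene L near [597.3  75.7  71. ]
scene R far [ 441.  -240.1   71. ]
scene R near [453.3  80.5  71. ]
scene guard rib +yface top L [555.1   4.4  92. ]
rib top R [494.    7.3  92. ]
guard +y L [580.8  66.3  63. ]
guard +y R [467.1  71.1  63. ]
guard -y L [ 570.9 -111.9   63. ]
guard -y R [ 461.5 -109.6   63. ]
bench corner L [585.4  54.7   0. ]
bench corner R [456.6  57.2   0. ]
side Lrail far [ 588.7 -243.4   71. ]
side L near [595.3  78.9  71. ]
side R far [ 442.6 -238.4   71. ]
side R near [451.3  78.5  71. ]
side rib top +yL [549.7  10.2  92. ]
rib top +y R [495.4   7.5  92. ]
bench corner [460.2  56.6  -0. ]
spk [496.  225.3  25. ]
spk [460.5 301.2  25. ]
spk [524.3 238.4  25. ]
spk [490.  314.6  25. ]
```

View pics/side_cr.png

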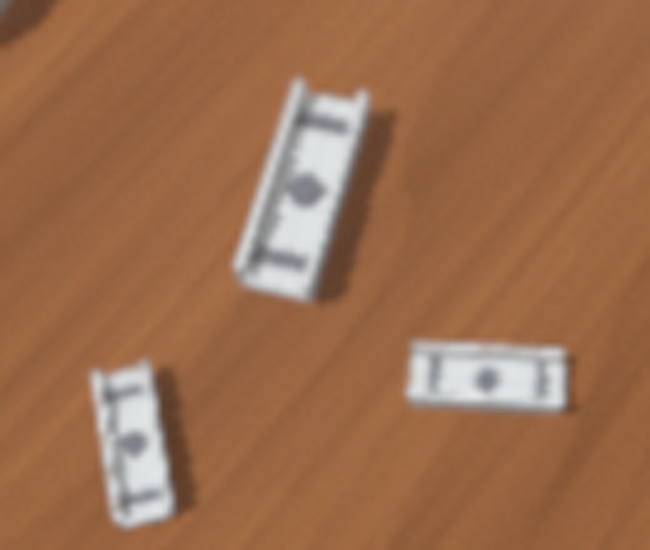

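Measured so far:
- **Bin:** yaw about -1.7°, origin about (516.5, -93.5), drop point about (514, -167). The rail width comes out at about 146 mm, as given.
- **Spike set:** about (492.5, 270), long axis at about 114.7°.

I'll move above it and then refine with the wrist camera.

carry_out --rows "1 0.7 -0.97 0 0;1 0.7 -0.97 0 0;1 0.7 -0.97 0 0;1 0.7 -0.97 0 0;1 0.7 -0.97 0 0;1 0.7 -0.97 0 0;1 0.7 -0.97 0 0;1 0.7 -0.97 0 0;1 0.7 -0.97 0 0;1 0.7 -0.97 0 0;1 0.7 -0.97 0 0;1 0.7 -0.97 0 0"

```text
clock: 1.65
eef_pos: [316.7, -197.2, 253.3]
tcp_rot: [3.142, -0.0, 0.271]
contact_force: [0.7, 0.7, -0.3]
opening: 1.001
```

carry_out --rows "1 0.7 -0.97 0 0;1 0.7 -0.97 0 0;1 0.7 -0.97 0 0;1 0.7 -0.97 0 0;1 0.7 -0.97 0 0;1 0.7 -0.97 0 0;1 0.7 -0.97 0 0;1 0.7 -0.97 0 0;1 0.7 -0.97 0 0;1 0.7 -0.97 0 0;1 0.7 -0.97 0 0;1 0.7 -0.97 0 0"

```text
clock: 3.15
eef_pos: [466.2, 206.7, 253.1]
tcp_rot: [3.142, 0.0, 0.271]
contact_force: [0.3, 0.4, -1.1]
opening: 1.0
```

carry_out --rows "1 0.7 -0.97 0 -1;1 0 0 0 -1;1 0 0 0 -1;1 0 0 0 -1;1 0 0 0 -1;1 0 0 0 -1;1 0 0 0 -1;1 0 0 0 -1;1 0 0 0 -1;1 0 0 0 -1;1 0 0 0 -1;1 0 0 0 -1"

```text
clock: 4.65
eef_pos: [478.3, 239.1, 253.1]
tcp_rot: [-3.141, 0.0, 1.951]
contact_force: [0.6, 0.1, 0.2]
opening: 1.0
```

Run:
```python
from h import *
from rig import r
c=r.get_calibration("wrist"); im=r.grab_frame("wrist"); cv2.imwrite("pics/w1.png",im)
hsv=cv2.cvtColor(im,cv2.COLOR_BGR2HSV); m=((hsv[...,1]<60)&(hsv[...,2]>110)).astype(np.uint8)*255
m=cv2.morphologyEx(m,cv2.MORPH_CLOSE,np.ones((7,7)))
for k in cv2.findContours(m,cv2.RETR_EXTERNAL,cv2.CHAIN_APPROX_NONE)[0]:
    if cv2.contourArea(k)<500: continue
    P=np.array([onz(c,u,v,22)[:2] for u,v in k[:,0]],np.float32)
    print(k[:,0].mean(0),cv2.minAreaRect(P))
print(r.sense()["eef_pos"])
```

```text
[123.19491525 338.74576271] ((304.636962890625, -82.80488586425781), (89.28033447265625, 32.280784606933594), 64.17206573486328)
[285.03496503 322.05244755] ((504.31158447265625, 42.35797119140625), (164.59983825683594, 98.10063171386719), 30.8763484954834)
[440.25423729 271.58474576] ((671.2706909179688, 181.51986694335938), (23.42728042602539, 88.64645385742188), 54.164756774902344)
[197.21186441 271.55932203] ((377.4405517578125, 64.32933044433594), (90.46145629882812, 24.5277042388916), 80.15580749511719)
[492.68902439 195.95121951] ((684.3665771484375, 292.60748291015625), (77.22789764404297, 67.8406753540039), 22.12081527709961)
[  7.72052402 222.51091703] ((131.28077697753906, 26.121192932128906), (32.00741195678711, 161.20278930664062), 4.558441162109375)
[340.6080402  153.52261307] ((492.67138671875, 270.1814270019531), (32.87519454956055, 85.98741149902344), 24.834449768066406)
[260.25735294 108.06617647] ((390.5547790527344, 284.6172790527344), (58.88119888305664, 22.797439575195312), 34.93946075439453)
[367.48529412  49.08823529] ((476.489990234375, 383.5345764160156), (24.171186447143555, 58.67811584472656), 52.90340805053711)
[478.29332598 239.11746835 253.10697387]
```

View pics/w1.png

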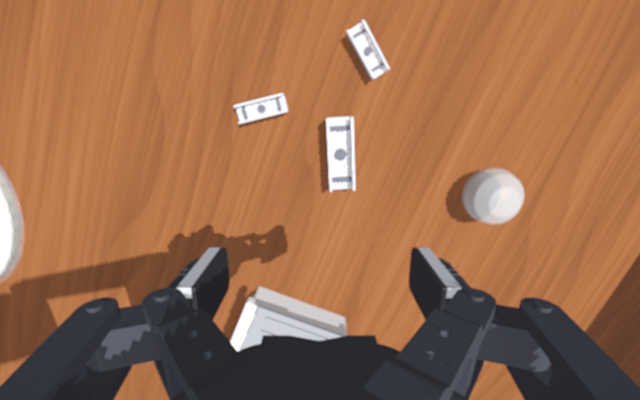

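The wrist view shows the long channel at pixel (340,153). That gives (492.7, 270.2), angle 114.8° and 86×33 mm, which agrees with the other views. I'll descend in stages.

carry_out --rows "1 0.79 0.82 0 -0.38;0.75 0 0 1 0;0.75 0 0 1 0;0.75 0 0 1 0;0.75 0 0 1 0;0.75 0 0 1 0;0.75 0 0 1 0;0.75 0 0 0.8 0;0.75 0 0 0 0;0.75 0 0 0 0" --newtons 40

```text
clock: 5.95
eef_pos: [493.0, 270.5, 50.0]
tcp_rot: [3.141, -0.0, 1.998]
contact_force: [0.2, 0.1, 0.0]
opening: 0.752
```

Run:
```python
from h import *
from rig import r
c=r.get_calibration("wrist"); im=r.grab_frame("wrist"); cv2.imwrite("pics/w2.png",im)
c=r.get_calibration("side"); im=r.grab_frame("side"); cv2.imwrite("pics/s2.png",cv2.resize(im[200:380,180:400],None,fx=3,fy=3))
s=r.sense();print(s["eef_pos"],s["tcp_rot"],s["opening"])
```

```text
[493.32508844 270.67322398  50.4205469 ] [ 3.13984008e+00 -1.52352494e-04  1.99884716e+00] 0.7514602307669802
```

View pics/w2.png

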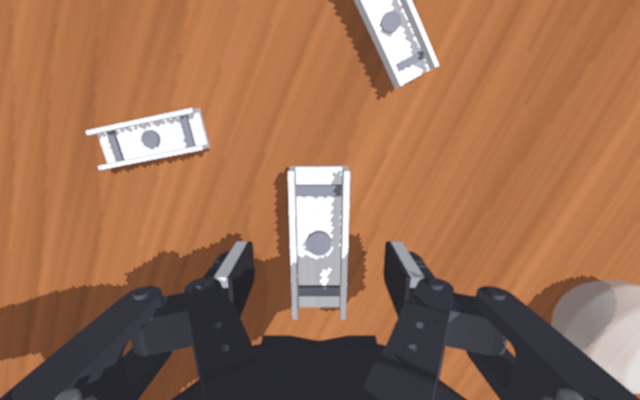

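View pics/s2.png

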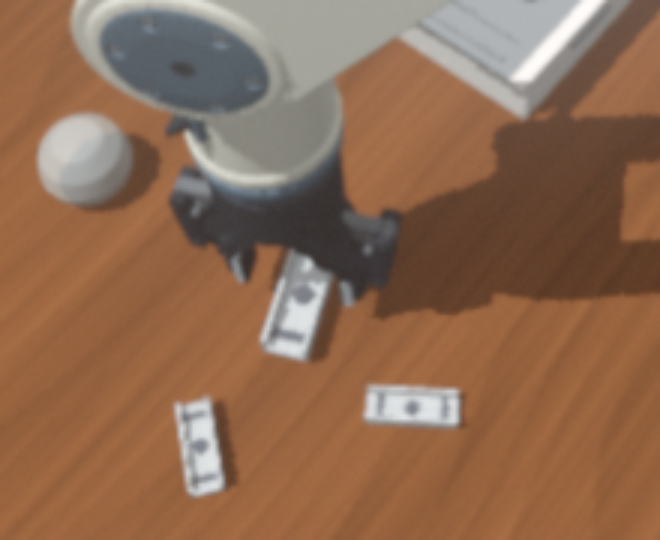

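The channel is centred between the jaws, with its middle dot at (320,242). I'll go down and grip.

carry_out --rows "0.75 0 0 0.8 0;0.75 0 0 0 0;0.3 0 0 0 0;0 0 0 0 0;0 0 0 0 0;0 0 0 0 0;0 0 0 0 0;0 0 0 0 0" --newtons 40

```text
clock: 7.05
eef_pos: [493.2, 270.6, 26.4]
tcp_rot: [3.14, -0.0, 1.999]
contact_force: [-0.5, 0.4, 6.3]
opening: 0.341
```

carry_out --rows "0 0 0 -0.5 0;0 0 0 -1 0;0 0 0 -1 0;0 0 0 -1 0;0 0 0 -1 0;0 0 0 -0.5 0;0 0 0 0 0"

```text
clock: 7.92
eef_pos: [493.1, 270.5, 176.4]
tcp_rot: [3.139, -0.0, 1.999]
contact_force: [-0.7, -0.4, -2.8]
opening: 0.341
```

Run:
```python
from h import *
from rig import r
im=r.grab_frame("wrist"); cv2.imwrite("pics/w3.png",im)
s=r.sense();print(s["eef_pos"],s["tcp_rot"],s["opening"],s["contact_force"])
```

```text
[492.46916917 270.17135447 175.25988744] [ 3.14139270e+00 -2.29060640e-05  1.99935377e+00] 0.3416197501504298 [ 0.02196617  0.57210366 -2.50806385]
```

View pics/w3.png

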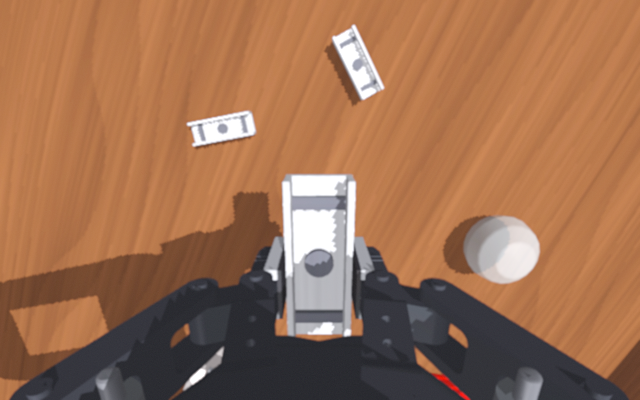

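The part is held level and centred, with its dot at (318,262). Next I carry it over the compartment.

carry_out --rows "0 -0.96 -0.38 0 0;0 -0.96 -0.38 0 0;0 -0.96 -0.38 0 0;0 -0.96 -0.38 0 0;0 -0.96 -0.38 0 0;0 -0.96 -0.38 0 0;0 -0.96 -0.38 0 0;0 -0.96 -0.38 0 0;0 -0.96 -0.38 0 0;0 -0.96 -0.38 0 0;0 -0.96 -0.38 0 0;0 -0.96 -0.38 0 0"

```text
clock: 9.48
eef_pos: [510.9, -101.8, 173.7]
tcp_rot: [-3.139, -0.002, 1.999]
contact_force: [-0.0, -0.3, -3.2]
opening: 0.338
```

carry_out --rows "0 -0.96 -0.38 0 0;0 -0.96 -0.38 0 0;0 0 0 0 0.83;0 0 0 0 0.82;0 0 0 0 0.82;0 0 0 0 0.82;0 0 0 0 0"

```text
clock: 10.35
eef_pos: [514.2, -162.5, 173.9]
tcp_rot: [-3.139, -0.001, 1.541]
contact_force: [-0.5, 0.3, -2.0]
opening: 0.344
```

Run:
```python
from h import *
from rig import r
for n in ["wrist","scene","side"]:
    c=r.get_calibration(n); print(c["position"],c["rotation"]) if n=="wrist" else 0
    im=r.grab_frame(n)
    if n=="scene": im=cv2.resize(im[40:240,230:430],None,fx=3,fy=3)
    if n=="side": im=cv2.resize(im[60:250,280:480],None,fx=3,fy=3)
    cv2.imwrite(f"pics/{n}4.png",im)
s=r.sense();print(s["eef_pos"],s["tcp_rot"],s["opening"],s["contact_force"])
```

```text
[516.41199895 -95.11110204 293.95364871] [-0.27163168  0.0016108  -0.03023569]
[ 514.66025526 -162.66656684  174.5879343 ] [-3.14039609e+00 -3.27656010e-04  1.54228371e+00] 0.3415282639192948 [-0.24576276  0.79063701 -2.15817561]
```

View pics/wrist4.png

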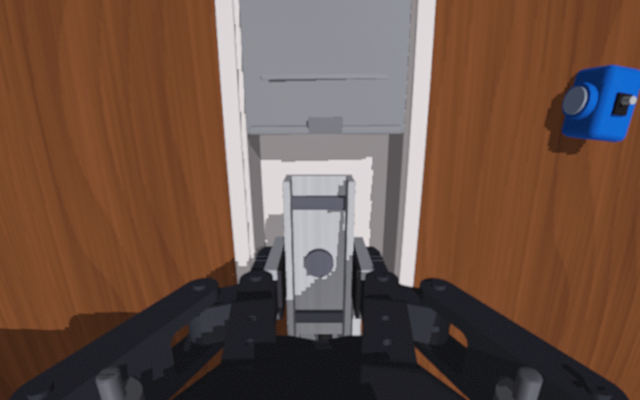

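View pics/scene4.png

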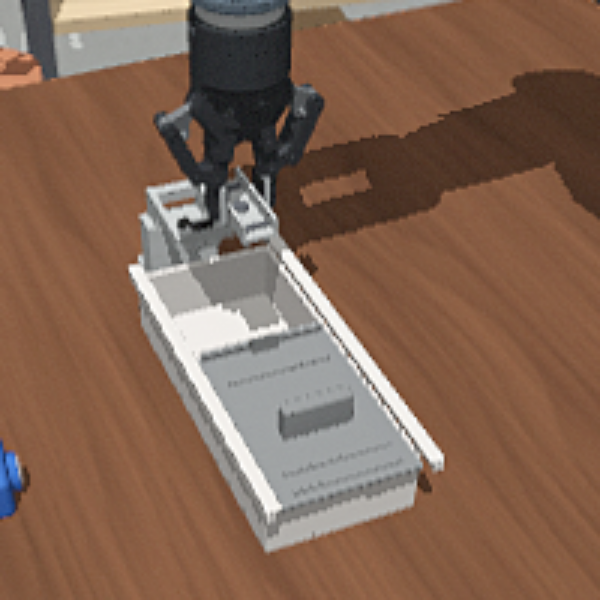

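View pics/side4.png

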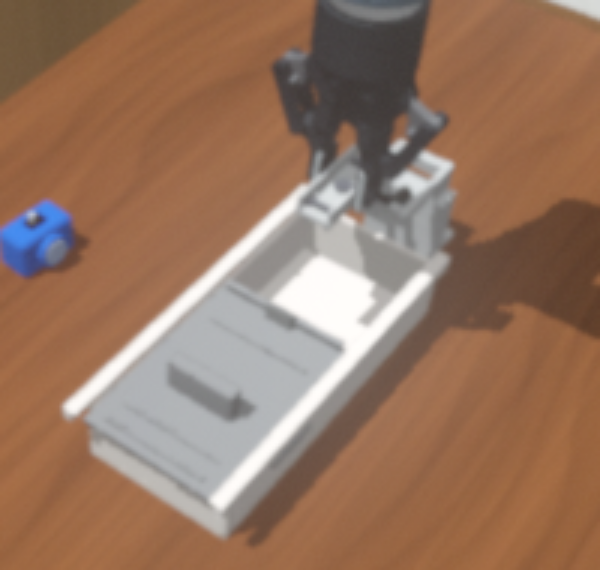

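The wrist view shows the rails' outer edges at about columns 229 and 424 and the guard's front edge at row 130. I'll verify the bin position from these.

Run:
```python
from h import *
from rig import r
c=r.get_calibration("wrist")
for n,u,v,z in [("Lrail",216,0,71),("Lrail",237,260,71),("Rrail",436,0,71),("Rrail",415,260,71),("gfront",250,131,63),("gfront",402,131,63),("wallL in@top",250,135,58),("floorL",264,200,6),("floorR",371,200,6),("bench end deck",262,160,6),("",371,157,6)]:
    print(n,np.round(onz(c,u,v,z),1))
```

```text
Lrail [451.1 -19.1  71. ]
Lrail [ 447.2 -206.3   71. ]
Rrail [596.1 -23.   71. ]
Rrail [ 591.3 -210.5   71. ]
gfront [ 465.1 -105.2   63. ]
gfront [ 578.3 -108.4   63. ]
wallL in@top [ 463.8 -108.4   58. ]
floorL [ 460.5 -174.4    6. ]
floorR [ 565.6 -177.4    6. ]
bench end deck [ 461.6 -135.     6. ]
 [ 564.9 -135.1    6. ]
```

The bin midline at this y is about 518 to 520, so I shift +4 mm and lower. After that I'll feel for the floor.

carry_out --rows "0 0 0.13 0.5 0;0 0 0 1 0;0 0 0 1 0;0 0 0 1 0;0 0 0 0.6 0;0 0 0 0.3 0;0 0 0 0 0"

```text
clock: 11.38
eef_pos: [518.9, -162.9, 43.0]
tcp_rot: [-3.141, -0.0, 1.54]
contact_force: [-0.4, 0.3, -3.0]
opening: 0.34
```

carry_out --rows "0 0 0 0.2 0;0 0 0 0.1 0;0 0 0 0.04 0;0 0 0 0 0"

```text
clock: 11.88
eef_pos: [519.0, -162.9, 33.2]
tcp_rot: [3.141, 0.0, 1.54]
contact_force: [0.3, 0.3, -1.0]
opening: 0.344
```

carry_out --rows "0.45 0 0 0.02 0;0.55 0 0 0 0;0.55 0 0 0 0;0.55 0 0 0 0"

```text
clock: 12.38
eef_pos: [519.0, -162.9, 32.5]
tcp_rot: [3.142, -0.0, 1.54]
contact_force: [-0.6, -0.4, 0.6]
opening: 0.548
```

carry_out --rows "0.55 0 0 -0.5 0;0.55 0 0 -1 0;0.55 0 0 -1 0;0.55 0 0 -1 0;0.55 0 0 -1 0;0.55 0 0 0 0"

```text
clock: 13.12
eef_pos: [520.5, -163.4, 170.7]
tcp_rot: [3.136, 0.001, 1.54]
contact_force: [-0.0, 0.1, 0.1]
opening: 0.55
```

Run:
```python
from h import *
from rig import r
im=r.grab_frame("wrist"); cv2.imwrite("pics/w5.png",im)
s=r.sense();print(s["eef_pos"],s["tcp_rot"],s["opening"],s["contact_force"])
```

```text
[ 519.60247336 -163.11446129  169.11551436] [3.13872343e+00 8.20476371e-04 1.54002412e+00] 0.5472749999410083 [ 0.52481656 -0.2014344  -0.64112829]
```

View pics/w5.png

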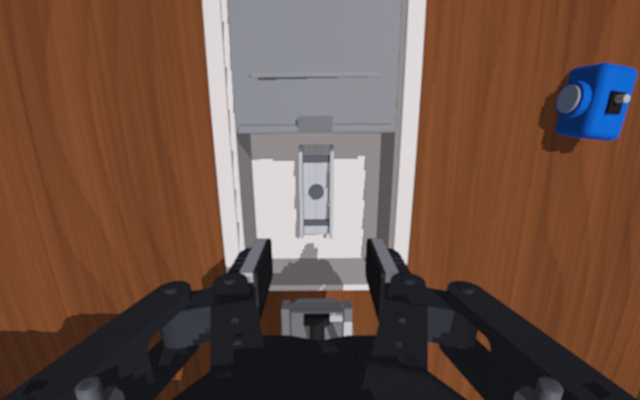

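The spike set stands flat in the compartment at pixel (316,192), clear of all walls. Next I move back over the bin, closing the jaws, and stop midway to look at the rib.

carry_out --rows "0 0.86 0 0 0;0 0.86 0 0 0;0 0.86 0 0 0;0 0.86 0 0 0;0 0 0 0 0"

```text
clock: 13.8
eef_pos: [521.3, -58.5, 166.6]
tcp_rot: [-3.14, -0.0, 1.542]
contact_force: [0.4, 0.4, 0.3]
opening: 0.001
```

Run:
```python
from h import *
from rig import r
c=r.get_calibration("wrist");im=r.grab_frame("wrist"); cv2.imwrite("pics/w6.png",im)
s=r.sense();print(s["eef_pos"],s["tcp_rot"],s["opening"],s["contact_force"])
hsv=cv2.cvtColor(im,cv2.COLOR_BGR2HSV)
cv2.imwrite("pics/w6c.png",cv2.resize(im[100:330,200:440],None,fx=2.5,fy=2.5))
import json;json.dump({k:np.array(v).tolist() for k,v in c.items()},open("c6.json","w"))
```

```text
[521.53011068 -59.31702999 166.77662438] [-3.14014969e+00  8.01953204e-05  1.54163858e+00] 0.001894913230047823 [ 0.41298042 -0.38763676  0.00518821]
```

View pics/w6.png

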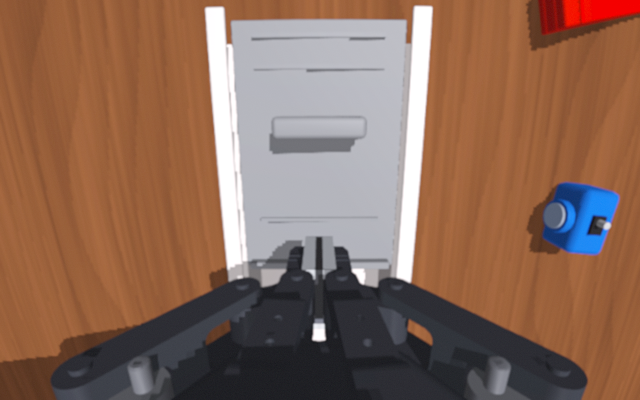

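Run:
```python
from h import *
import json; c=json.load(open("c6.json"))
for n,u,v,z in [("rib+yL",274,117,92),("rib+yR",364,117,92),("rib-yL",274,138,92),("rib-yR",364,138,92),("guard+y",233,20,63),("guard+yR",406,20,63),("gf",250,263,63)]:
    print(n,np.round(onz(c,u,v,z),1))
```

```text
rib+yL [495.6   8.6  92. ]
rib+yR [551.2   7.   92. ]
rib-yL [494.8  -4.2  92. ]
rib-yR [551.3  -5.8  92. ]
guard+y [468.   72.5  63. ]
guard+yR [583.1  69.1  63. ]
gf [ 464.2 -105.    63. ]
```

The rib's +y face is at about y = 8, mid x about 523.5 (its width reads 56 to 60 mm). I'll go beyond it and descend to TCP z = 92, which puts the tips about 70 above the bench.

carry_out --rows "0 0.91 0 0 0;0 0.91 0 0 0;0 0.91 0 0 0;0 0.91 0.1 0 0;0 0 0 1 0;0 0 0 1 0;0 0 0 0.48 0;0 0 0 0 0"

```text
clock: 14.85
eef_pos: [527.9, 48.7, 92.2]
tcp_rot: [-3.139, 0.0, 1.539]
contact_force: [0.4, -0.4, -1.0]
opening: 0.002
```

Run:
```python
from h import *
from rig import r
for n in ["scene","side"]:
    im=r.grab_frame(n)
    im=cv2.resize(im[80:260,230:430] if n=="scene" else im[80:260,260:460],None,fx=3,fy=3)
    cv2.imwrite(f"pics/{n}7.png",im)
s=r.sense();print(s["eef_pos"],s["tcp_rot"],s["opening"],s["contact_force"])
```

```text
[529.02982175  48.97327724  93.6840277 ] [ 3.14087155e+00 -5.54403683e-05  1.53952381e+00] -0.0003976032178646789 [-0.08599443 -0.11112124  0.34806935]
```

View pics/scene7.png

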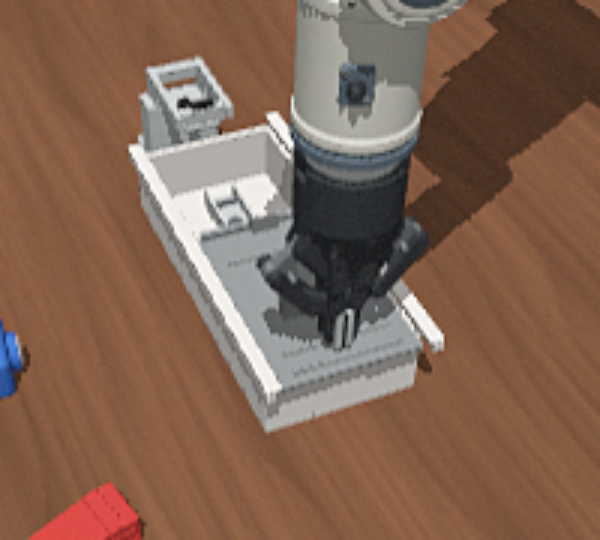

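View pics/side7.png

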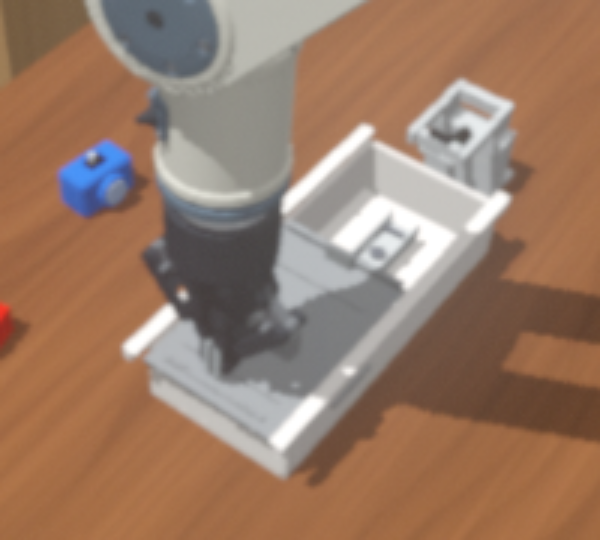

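The fingers stand behind the rib over the guard. I'll shift slightly to the rib's middle, then push.

carry_out --rows "0 -0.4 -0.12 0 0;0 -0.2 0 0 0;0 -0.2 0 0 0;0 -0.2 0 0 0;0 -0.3 0 0 0;0 -0.3 0 0 0;0 -0.3 0 0 0;0 0 0 0 0"

```text
clock: 15.95
eef_pos: [522.9, -8.4, 93.0]
tcp_rot: [-3.141, 0.0, 1.539]
contact_force: [-0.9, -0.5, 0.3]
opening: -0.001
```

carry_out --rows "0 -0.3 0 0 0;0 -0.3 0 0 0;0 -0.3 0 0 0;0 -0.3 0 0 0;0 -0.3 0 0 0;0 -0.3 0 0 0;0 -0.2 0 0 0"

```text
clock: 16.82
eef_pos: [521.2, -68.2, 93.1]
tcp_rot: [-3.142, -0.0, 1.54]
contact_force: [0.9, 1.9, -1.9]
opening: -0.005
```

Run:
```python
from h import *
from rig import r
for n in ["scene","side"]:
    im=r.grab_frame(n)
    im=cv2.resize(im[60:240,230:430] if n=="scene" else im[60:260,280:480],None,fx=3,fy=3)
    cv2.imwrite(f"pics/{n}8.png",im)
s=r.sense();print(s["eef_pos"],s["tcp_rot"],s["opening"],s["contact_force"])
```

```text
[521.27732821 -68.33564137  93.17070603] [3.14152182e+00 3.98256705e-04 1.53957527e+00] 0.002611260584970507 [0.06989619 0.70328582 0.18947656]
```

View pics/scene8.png

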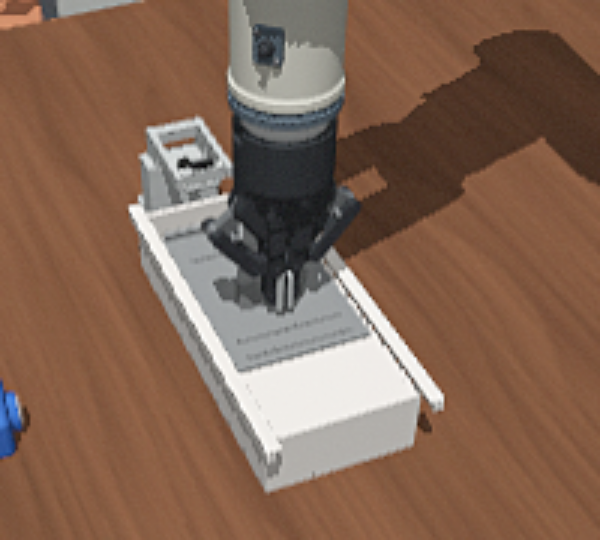

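View pics/side8.png

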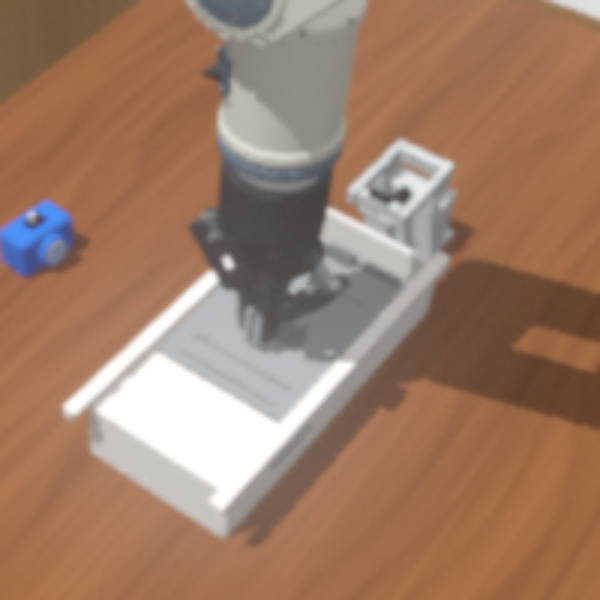

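The guard follows, with its back edge now well forward of the deck end. I'll slow down.

carry_out --rows "0 -0.2 0 0 0;0 -0.2 0 0 0;0 -0.2 0 0 0;0 -0.2 0 0 0;0 -0.1 0 0 0"

```text
clock: 17.55
eef_pos: [520.6, -95.0, 93.2]
tcp_rot: [3.141, 0.0, 1.54]
contact_force: [1.4, 2.1, 0.6]
opening: 0.0
```

carry_out --rows "0 -0.07 0 0 0;0 -0.07 0 0 0;0 0 0 0 0"

```text
clock: 17.92
eef_pos: [520.2, -98.9, 93.1]
tcp_rot: [-3.141, 0.0, 1.54]
contact_force: [0.3, 0.3, -0.5]
opening: 0.003
```

carry_out --rows "0 -0.05 0 0 0;0 -0.05 0 0 0;0 0 0 0 0"

```text
clock: 18.3
eef_pos: [520.1, -101.8, 93.0]
tcp_rot: [-3.141, 0.0, 1.54]
contact_force: [-0.1, 0.6, 0.4]
opening: -0.0
```

carry_out --rows "0 -0.05 0 0 0;0 -0.05 0 0 0;0 0 0 0 0"

```text
clock: 18.68
eef_pos: [520.0, -104.9, 93.0]
tcp_rot: [-3.141, 0.0, 1.54]
contact_force: [-0.2, 1.2, -0.7]
opening: 0.001
```

carry_out --rows "0 -0.05 0 0 0;0 -0.05 0 0 0;0 0 0 0 0"

```text
clock: 19.05
eef_pos: [520.0, -107.9, 93.0]
tcp_rot: [-3.141, 0.0, 1.54]
contact_force: [-0.5, 0.7, -0.9]
opening: -0.001
```

carry_out --rows "0 -0.05 0 0 0;0 -0.05 0 0 0;0 0 0 0 0"

```text
clock: 19.42
eef_pos: [519.9, -110.9, 93.1]
tcp_rot: [-3.142, 0.0, 1.54]
contact_force: [-0.6, 0.6, -1.2]
opening: 0.001
```

carry_out --rows "0 -0.05 0 0 0;0 -0.05 0 0 0;0 0 0 0 0"

```text
clock: 19.8
eef_pos: [519.8, -113.9, 93.1]
tcp_rot: [3.142, 0.0, 1.54]
contact_force: [-0.0, 1.6, -0.4]
opening: -0.001
```

Run:
```python
from h import *
from rig import r
im=r.grab_frame("scene"); cv2.imwrite("pics/scene9.png",cv2.resize(im[85:165,260:380],None,fx=6,fy=6,interpolation=cv2.INTER_CUBIC))
im=r.grab_frame("side"); cv2.imwrite("pics/side9.png",cv2.resize(im[90:210,330:450],None,fx=5,fy=5,interpolation=cv2.INTER_CUBIC))
```

```text
(no output)
```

View pics/scene9.png

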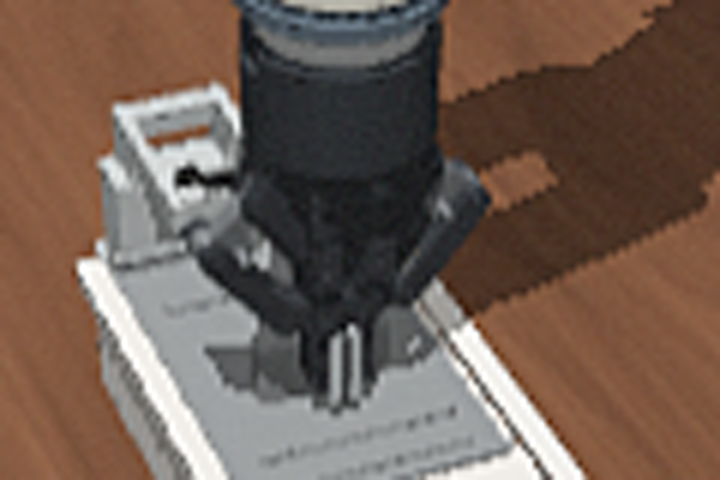

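View pics/side9.png

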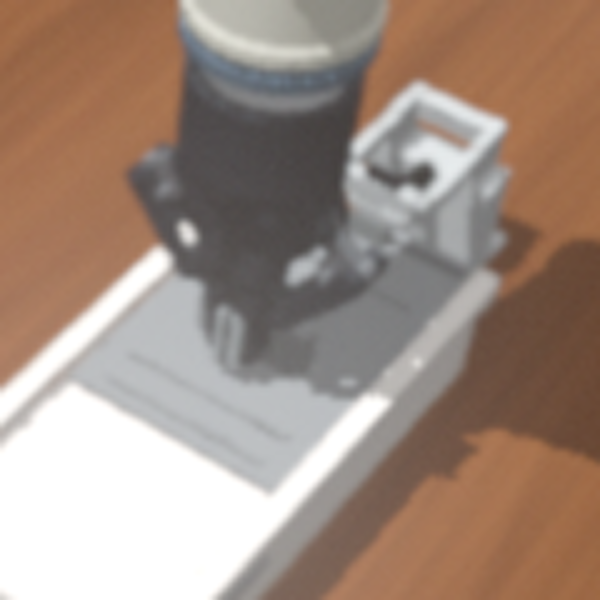

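The guard now nearly reaches the end wall under the keeper, with no latch force yet. I'll continue in small steps.

carry_out --rows "0 -0.04 0 0 0;0 -0.04 0 0 0"

```text
clock: 20.15
eef_pos: [519.9, -116.0, 93.1]
tcp_rot: [3.141, -0.0, 1.54]
contact_force: [0.2, 5.3, -0.3]
opening: 0.006
```

carry_out --rows "0 -0.04 0 0 0;0 -0.04 0 0 0"

```text
clock: 20.4
eef_pos: [519.8, -117.7, 93.1]
tcp_rot: [3.141, -0.001, 1.539]
contact_force: [0.3, 9.1, 0.1]
opening: -0.003
```

carry_out --rows "0 -0.04 0 0 0;0 -0.04 0 0 0"

```text
clock: 20.65
eef_pos: [519.8, -120.0, 93.1]
tcp_rot: [3.142, -0.001, 1.54]
contact_force: [1.0, 9.3, 0.4]
opening: 0.002
```

Resistance has started at 9 N. Single small steps from here.

carry_out --rows "0 -0.03 0 0 0"

```text
clock: 20.78
eef_pos: [519.7, -120.9, 93.1]
tcp_rot: [3.142, -0.002, 1.54]
contact_force: [0.2, 8.5, 0.2]
opening: -0.001
```

carry_out --rows "0 -0.03 0 0 0"

```text
clock: 20.9
eef_pos: [519.7, -121.7, 93.1]
tcp_rot: [3.141, -0.002, 1.539]
contact_force: [0.6, 9.4, 0.5]
opening: -0.001
```

carry_out --rows "0 -0.03 0 0 0"

```text
clock: 21.02
eef_pos: [519.7, -122.6, 93.1]
tcp_rot: [3.141, -0.002, 1.539]
contact_force: [1.9, 9.6, 1.2]
opening: 0.003
```

carry_out --rows "0 -0.03 0 0 0"

```text
clock: 21.15
eef_pos: [519.7, -123.5, 93.1]
tcp_rot: [3.141, -0.002, 1.539]
contact_force: [0.9, 9.7, 1.3]
opening: 0.002
```

carry_out --rows "0 -0.03 0 0 0"

```text
clock: 21.28
eef_pos: [519.7, -124.4, 93.1]
tcp_rot: [3.141, -0.002, 1.539]
contact_force: [1.5, 9.9, -0.0]
opening: 0.001
```

carry_out --rows "0 -0.03 0 0 0"

```text
clock: 21.4
eef_pos: [519.6, -125.2, 93.1]
tcp_rot: [3.141, -0.002, 1.539]
contact_force: [1.0, 11.0, 0.8]
opening: 0.002
```

carry_out --rows "0 -0.03 0 0 0"

```text
clock: 21.52
eef_pos: [519.6, -126.1, 93.1]
tcp_rot: [3.141, -0.002, 1.539]
contact_force: [0.6, 8.6, 0.7]
opening: 0.0
```

carry_out --rows "0 -0.02 0 0 0"

```text
clock: 21.65
eef_pos: [519.6, -127.1, 93.1]
tcp_rot: [3.141, -0.001, 1.54]
contact_force: [1.2, 4.5, -0.5]
opening: -0.001
```

carry_out --rows "0 -0.02 0 0 0"

```text
clock: 21.78
eef_pos: [519.6, -127.9, 93.1]
tcp_rot: [3.141, -0.001, 1.54]
contact_force: [1.0, 5.6, 0.3]
opening: 0.001
```

carry_out --rows "0 -0.02 0 0 0"

```text
clock: 21.9
eef_pos: [519.6, -128.4, 93.1]
tcp_rot: [3.141, -0.001, 1.54]
contact_force: [1.0, 6.8, 0.5]
opening: 0.001
```

carry_out --rows "0 -0.02 0 0 0"

```text
clock: 22.02
eef_pos: [519.5, -129.0, 93.1]
tcp_rot: [3.141, -0.001, 1.54]
contact_force: [0.1, 8.5, 0.9]
opening: 0.0
```

The slope is now about 3.5 N/mm, so this is the buffer. The click should come near y = -131.

carry_out --rows "0 -0.02 0 0 0"

```text
clock: 22.15
eef_pos: [519.5, -129.4, 93.1]
tcp_rot: [3.141, -0.001, 1.54]
contact_force: [1.2, 8.8, 1.2]
opening: -0.001
```

carry_out --rows "0 -0.02 0 0 0"

```text
clock: 22.28
eef_pos: [519.5, -129.9, 93.1]
tcp_rot: [3.141, -0.002, 1.539]
contact_force: [1.0, 10.1, 1.2]
opening: 0.002
```

carry_out --rows "0 -0.02 0 0 0"

```text
clock: 22.4
eef_pos: [519.5, -130.3, 93.2]
tcp_rot: [3.141, -0.002, 1.539]
contact_force: [1.8, 10.4, -0.1]
opening: -0.004
```

carry_out --rows "0 -0.02 0 0 0"

```text
clock: 22.52
eef_pos: [519.5, -130.8, 93.1]
tcp_rot: [3.141, -0.002, 1.539]
contact_force: [2.2, 11.2, 1.6]
opening: -0.005
```

carry_out --rows "0 -0.02 0 0 0"

```text
clock: 22.65
eef_pos: [519.5, -131.3, 93.2]
tcp_rot: [3.141, -0.002, 1.539]
contact_force: [1.1, 12.4, 1.2]
opening: 0.004
```

carry_out --rows "0 -0.02 0 0 0"

```text
clock: 22.78
eef_pos: [519.5, -131.8, 93.2]
tcp_rot: [3.141, -0.002, 1.539]
contact_force: [1.6, 12.2, 1.6]
opening: -0.001
```

carry_out --rows "0 -0.02 0 0 0"

```text
clock: 22.9
eef_pos: [519.5, -132.1, 93.2]
tcp_rot: [3.141, -0.003, 1.539]
contact_force: [1.7, 16.0, 1.3]
opening: -0.002
```

carry_out --rows "0 -0.02 0 0 0"

```text
clock: 23.02
eef_pos: [519.4, -132.4, 93.2]
tcp_rot: [3.142, -0.003, 1.539]
contact_force: [2.1, 18.3, 2.6]
opening: -0.0
```

The push reached 18 N, which is enough. I'll back off to y = -100 and test whether the guard holds.

carry_out --rows "0 0.1 0 0 0;0 0.3 0 0 0;0 0.6 0 0 0;0 0 0 0 0"

```text
clock: 23.52
eef_pos: [520.0, -103.1, 93.1]
tcp_rot: [-3.141, -0.0, 1.541]
contact_force: [-0.1, -0.8, 0.7]
opening: -0.002
```

Run:
```python
from h import *
from rig import r
im=r.grab_frame("scene"); cv2.imwrite("pics/scene10.png",cv2.resize(im[85:165,260:380],None,fx=6,fy=6,interpolation=cv2.INTER_CUBIC))
im=r.grab_frame("side"); cv2.imwrite("pics/side10.png",cv2.resize(im[90:210,330:450],None,fx=5,fy=5,interpolation=cv2.INTER_CUBIC))
print(r.sense()["contact_force"])
```

```text
[-0.02093304  0.46528617  0.09357879]
```

View pics/scene10.png

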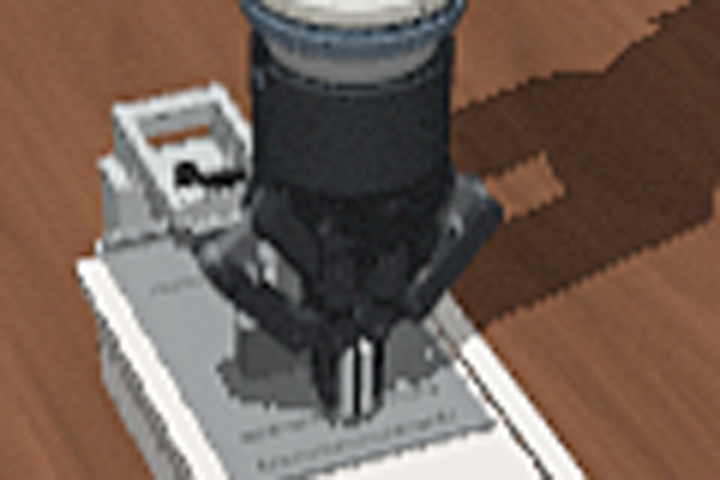

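View pics/side10.png

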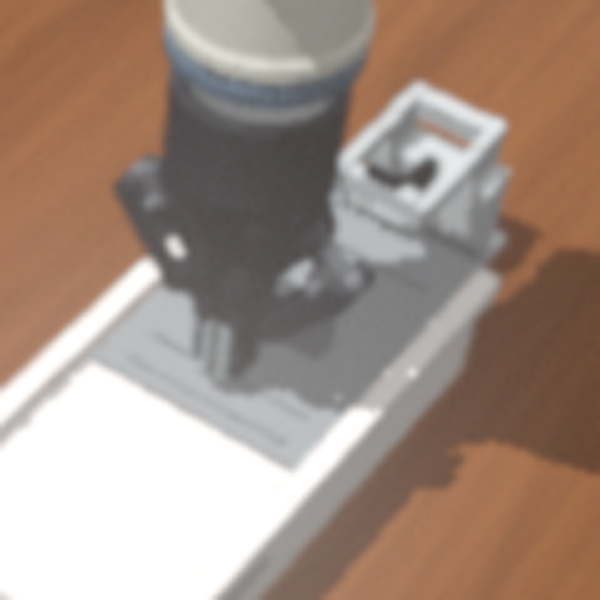

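I'll raise the arm clear and move it so the wrist camera and the others can see the latch.

carry_out --rows "0 0 0 -1 0;0 0 0 -1 0;0 0 0 -1 0;0 -1 0 0 0;0 -1 0 0 0;0 -1 0 0 0;0 -1 0 0 0;0 -1 0 0 0;0 0 0 0 0"

```text
clock: 24.75
eef_pos: [515.4, -256.3, 183.1]
tcp_rot: [3.141, 0.001, 1.538]
contact_force: [0.1, -0.4, -0.2]
opening: 0.0
```

Run:
```python
from h import *
from rig import r
import json
c=r.get_calibration("wrist");json.dump({k:np.array(v).tolist() for k,v in c.items()},open("c11.json","w"))
cv2.imwrite("pics/w11.png",r.grab_frame("wrist"))
im=r.grab_frame("scene"); cv2.imwrite("pics/scene11.png",cv2.resize(im[85:205,260:380],None,fx=5,fy=5,interpolation=cv2.INTER_CUBIC))
im=r.grab_frame("side"); cv2.imwrite("pics/side11.png",cv2.resize(im[90:210,330:450],None,fx=5,fy=5,interpolation=cv2.INTER_CUBIC))
print(r.sense()["eef_pos"])
```

```text
[ 515.27698568 -253.89095557  182.92500728]
```

View pics/w11.png

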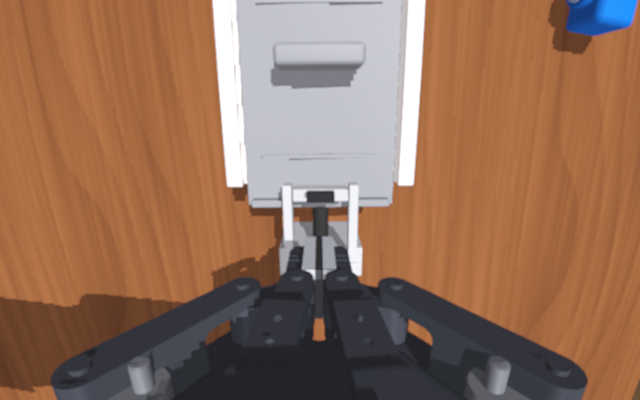

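View pics/scene11.png

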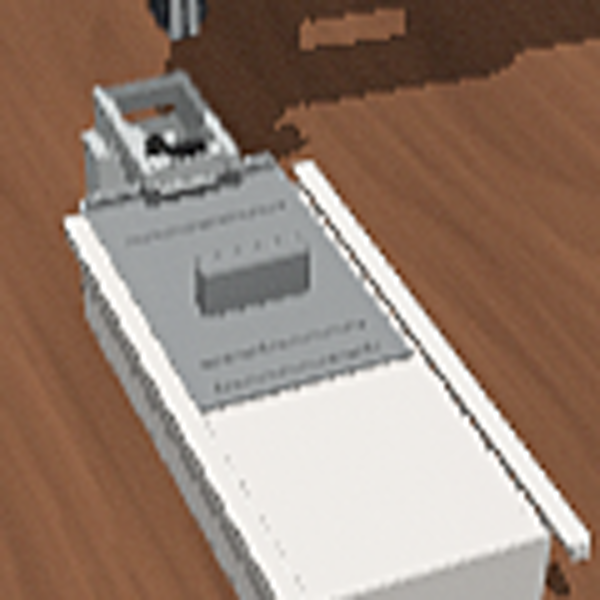

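View pics/side11.png

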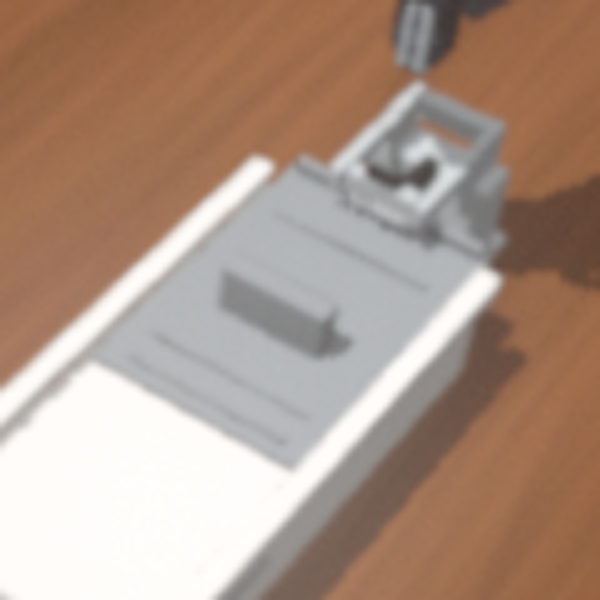

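Run:
```python
from h import *
import json; c=json.load(open("c11.json"))
for n,u,v,z in [("rib+yL",277,43,92),("rib+yR",363,43,92),("rib-yL",277,65,92),("rib-yR",363,65,92),("front",270,203,63),("front",370,203,63)]:
    print(n,np.round(onz(c,u,v,z),1))
```

```text
rib+yL [ 492.7 -143.5   92. ]
rib+yR [ 547.3 -145.3   92. ]
rib-yL [ 491.9 -156.7   92. ]
rib-yR [ 547.3 -158.5   92. ]
front [ 475.5 -257.3   63. ]
front [ 557.5 -260.    63. ]
```

Optically, the rib face is at about -144.4, and the push ended with the fingers' face at about -143.4, so the guard has not sprung back. I'll confirm with a light touch: contact near TCP y of -131 means it is held, near -128 means it is not.

carry_out --rows "0 0.92 0 0 0;0 0.92 0 0 0;0 0.92 0 0 0;0 0.92 0 0 0;0 0.92 0 0 0;0 0 0 0 0;0 0 0 1 0;0 0 0 1 0;0 0 0 0.9 0;0 0 0 0 0;0 0 0 0 0"

```text
clock: 26.28
eef_pos: [520.3, -116.7, 96.9]
tcp_rot: [3.141, 0.0, 1.54]
contact_force: [1.1, -0.2, -0.1]
opening: 0.001
```

carry_out --rows "0 -0.2 0 0.1 0;0 -0.1 0 0 0;0 -0.05 0 0 0;0 0 0 0 0"

```text
clock: 26.78
eef_pos: [519.5, -127.1, 93.3]
tcp_rot: [3.141, 0.0, 1.54]
contact_force: [-0.5, 0.5, -0.8]
opening: -0.003
```

carry_out --rows "0 -0.05 0 0 0;0 0 0 0 0"

```text
clock: 27.02
eef_pos: [519.4, -128.4, 93.1]
tcp_rot: [-3.142, -0.0, 1.54]
contact_force: [-0.8, 0.7, -0.7]
opening: -0.002
```

carry_out --rows "0 -0.03 0 0 0;0 0 0 0 0"

```text
clock: 27.28
eef_pos: [519.4, -129.3, 93.1]
tcp_rot: [-3.142, 0.0, 1.54]
contact_force: [0.4, -0.3, -0.4]
opening: 0.0
```

carry_out --rows "0 -0.02 0 0 0;0 0 0 0 0"

```text
clock: 27.52
eef_pos: [519.4, -129.9, 93.1]
tcp_rot: [3.142, -0.0, 1.54]
contact_force: [0.3, 0.7, -0.4]
opening: 0.002
```

carry_out --rows "0 -0.02 0 0 0;0 0 0 0 0"

```text
clock: 27.78
eef_pos: [519.4, -130.6, 93.1]
tcp_rot: [3.142, 0.0, 1.54]
contact_force: [-0.5, 0.5, 0.1]
opening: 0.0
```

There is no touch even at -130.6, where the unlatched guard had pushed back with 11 N, so the latch holds it against the compressed buffer. I'll retreat.

carry_out --rows "0 0.5 0 0 0;0 0.5 0 0 0;0 0 0 -1 0;0 0 0 -1 0;0 0 0 -1 0;0 0 0 -1 0;0 0.9 0 -0.9 0;0 0.9 0 -0.5 0;0 0.9 0 0 0;0 0 0 0 0"

```text
clock: 29.02
eef_pos: [522.5, -17.3, 255.3]
tcp_rot: [3.141, -0.0, 1.543]
contact_force: [0.3, -0.2, -0.5]
opening: 0.0
```

Run:
```python
from h import *
from rig import r
cv2.imwrite("pics/scene12.png",r.grab_frame("scene")); cv2.imwrite("pics/w12.png",r.grab_frame("wrist"))
s=r.sense();print(s["eef_pos"],s["contact_force"],s["clock"])
```

```text
[522.49038376 -19.02142852 254.93715956] [-0.52766888 -0.45578183 -0.20236053] 29.125
```

View pics/scene12.png

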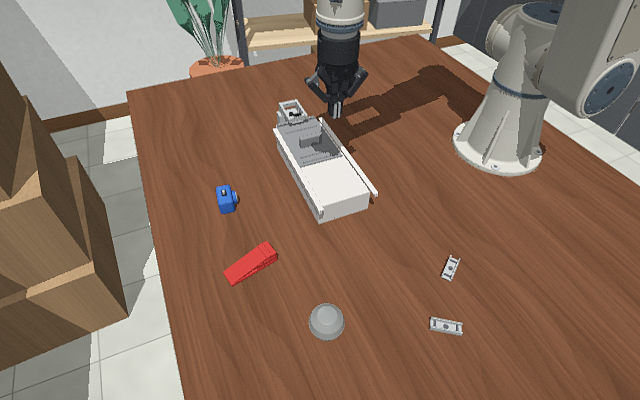

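The guard is shut under the keeper at (300,128), and the wedge, glass, headlamp and small channels are where they were. The robot is clear of everything.

Run:
```python
from rig import r
print(r.sign_off())
```

```text
the job is handed in; nothing more can be done
None
```

The largest spike set is in the bin's open compartment and the guard is latched shut over it. I handed the job in at about 29 s of the 64 s limit.

- **Spike set:** I picked the longest of the three channels (about 86 mm against about 60 mm for the others). Before closing the guard, the wrist camera showed it standing flat and clear of the walls.
- **Guard and latch:** I pushed the rib in small steps, felt the pawl lift at about 10 N and then the buffer. I stopped when the force reading reached about 18 N and backed off.
- **Holding check:** Coming back lightly, I felt no contact down to TCP y = -130.6, where the guard had pushed back with about 11 N on the way in. So it stays against the compressed buffer by itself. The camera also put the rib where the push ended, to within 1–2 mm.
- **Not seen directly:** I did not hear or see the click itself. It is inferred from the forces and the guard staying put.
- **Other objects:** The final scene picture shows the wedge, paperweight and headlamp where they started, and the arm touching nothing. The two smaller channels have not moved either.
- **Disagreement:** The fixed and wrist cameras differed by 2–3 mm on the bin's position, within the clearances.

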